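Open the lock box with the round-headed key and hold it unlocked

TASK

Unlock the grey lock box on the worktop: take the round-headed key out of the wooden key stand, push its barrel through the steel ring of the lock until it is fully home against the sprung pins, and turn it a quarter turn clockwise so that the lid springs ajar. The lock is sprung and turns back by itself, so finish still gripping the key and holding it turned. Leave the other two keys in the stand and do not disturb the small things lying about.

Things in the scene. Friction and masses are not known exactly. Their poses are not given: they have to be found in the camera images.
- lock_box: Grey steel lock box, 194 (x) x 250 (y) x 90 mm high, fixed, turned up to 0.25 rad; origin at the centre of its underside, own x from front (robot side) to back, z up. The front 79 mm of its top is a flat fixed deck that carries the lock; behind it lies the lid with a folded bail handle, hinged at the back.
- lock_mouth (a point): Centre of the lock's steel ring, level with its face, 3 mm above the deck (93 mm above the worktop), 57 mm in front of the box's centre; axes as the box's. A vertical round hole, 12 mm diameter, with a notch on each side along the box's +y and -y, 5.5 mm wide, ending 11.5 mm from the axis; all edges countersunk 2.5 mm. The ring is 6 mm thick.
- lock_pins (a point): Point on the lock's axis 4 mm below lock_mouth, where the tallest of four sprung, sticky pins of unequal height begins. They push back with about 10 N when the key is fully home (17 mm deep, flange on the ring); rock it a little if it catches. Less than 12.5 mm deep the key cannot turn; deeper, its cross pin is below the ring: it can turn and, once turned, cannot come out.
- lock_plug (a joint): Angle of the lock's plug, rad: 0 at rest (key notches in line), grows clockwise seen from above, stop at 1.5. The key turns it with about 0.1 rad of play. A return spring pulls it back with 0.02 (at rest) to 0.08 N m; it needs holding. The latch bolt lets the lid go at about 1 rad.
- lid (a joint): Opening of the box's lid about its rear hinge, rad: 0 shut and latched, springs to 0.15 (front edge 17 mm up) when the latch is drawn back. Its front edge lies 40 mm behind the lock's axis.
- key_stand: Light wooden block, 50 (x) x 160 (y) x 26 mm high, fixed, turned up to 0.3 rad; origin at the centre of its underside. Three slots 12 (x) x 22.5 (y) mm through it, 50 mm apart along its y, each with a key standing in it, head up, head faces along the block's x. Which key stands where changes.
- round_key: The key to use: steel, with a round disc-shaped black head. Origin at the tip of its barrel, z up through the head, y along the head's width and the cross pin. It stands in the stand on its flange, tip 9 mm above the worktop. The flange is 24 mm diameter, 3 mm thick, above it a neck of 9 mm diameter. 45 g.
- key_tip (a point): Tip of the round-headed key's barrel (the body's origin, same axes). Barrel 10 mm diameter, 17 mm long from tip to flange, tapered over its last 2 mm; cross pin 3.5 mm thick, 20 mm from end to end along y, 4.5 mm above the tip, sticking out on both sides: the key fits either way round.
- key_bow (a point): Centre of the round head, 43 mm above the tip, axes as the key's: a disc 30 mm in diameter (along y and z), 9 mm thick (along x). Grip here across x.
- spare_key_1: Other key with a smaller rectangular black head 22 (y) x 8 (x) x 18 mm and a flat blade; origin at its tip, top 43 mm above the tip. Leave in the stand.
- spare_key_2: Same as spare_key_1.
- tape_measure: Yellow tape measure, 66 x 74 x 33 mm high, lying on the worktop. Leave alone.
- wood_peg: Wooden clothes peg, 15 x 72 x 12 mm high. Leave alone.
- white_spool: Spool of white thread, 29 mm diameter, 40 mm high, standing. Leave alone.
- scissors: Scissors with blue handles, 87 x 199 x 9 mm high. Leave alone.
- pink_peg: Pink clothes peg, 15 x 72 x 12 mm high. Leave alone.

How it is judged:
By the outcome, as a careful person would: the job done as asked, in the order asked, and still so for the second after the job is handed in, while the arm keeps its last pose, push and grip.
It also fails if it takes over 48 s, if anything falls off the work surface, if the arm or the gripper's body presses on something with over 40 N, if the wrist force passes 120 N, or if a joint passes its speed limit or range.

ROBOT

A 6-joint arm with a two-finger parallel gripper is mounted at the origin on a cart in front of the work surface, level with it; the furniture and walls round the work are solid. World frame = base frame: x ahead of the robot, y to its left, z up, the work surface at z = 0. Lengths are in m, angles in rad, forces in N, time in s.
With the tool pointing down it reaches from about 0.25 to 0.775 m from the base axis. Payload 4 kg.
Tool frame: the origin (TCP) lies midway between the tips of the shut fingers; the grasp point (between the pads) lies 19 mm behind it (robot.hold_point_z is the distance from the TCP to the grasp point, in m); z points along the fingers, y is the line along which they close (so a half turn about z gives the same grasp; the last joint's range is limited). The gripper opens to 94 mm and grips with 3 to 60 N. Pads are 16 mm wide; open, the fingers measure 119 mm over their backs; the gripper's body (75 mm by 177 mm) begins 78 mm behind the grasp point.
Start: joints at [1.158, 0.087, 1.371, -0, 1.684, -0.103], TCP at [0.168, 0.524, 0.206] pointing down, gripper open.
Joint ranges: [-3.1, 3.1], [-0.76, 2.03], [0.27, 2.55], [-1.08, 4.22], [0.17, 2.65], [-2.57, 2.57]. Speed limits (rad/s): [2.79, 2.79, 3.14, 3.14, 3.14, 3.14].

INTERFACE

Orientations are given as [roll, pitch, yaw] about the fixed x, y, z axes, in that order (R = Rz(yaw) Ry(pitch) Rx(roll)).
In Python, from bench import readout, imaging, robot gives the robot as it stands.
- The arm moves only by the tool carry_out, never from a script. Its argument "motion" is text: rows parted by semicolons, each of 7 numbers parted by spaces: the shift along the tool's x, y, z each as a share of 200 mm, from -1 to 1, then the turn, a rotation vector about the tool's x, y, z each as a share of 120 degrees, from -1 to 1, then the opening, from 0 (shut) to 1 (fully open). A call has 1 to 12 rows; each row shifts and turns the commanded pose from where the row before left it, along the tool's axes as they then stand; what a row does not reach is not made up. A row lasts 1/8 s, in which the tool goes at most 62.5 mm and 10.7 degrees, less where a joint would pass 70% of its speed; a pose out of reach is approached as far as the arm can. A call with a number of a shift or a turn outside -1 to 1 is refused whole. A call with a gripper value outside its range is refused whole. The fingers move at their own pace and stop on an object; the grip force is fixed at half the most. Time passes only in rows, so rows that do not move let the fingers close. It gives the time, the measured TCP pose, the force, the opening and the grip force at its end, in the units of the state.
- readout.get_obs(): the state, without advancing time (a new reading comes with each control period).
- imaging.snapshot(name): name is "side" or "top"; returns a dict with "pixels" (480x640x3 uint8, red, green, blue), "fx", "fy", "cx", "cy" (pixels), "R" (3x3) and "t" (3): a world point X has camera coordinates R X + t. Camera axes: x right, y down, z forward; pixel columns grow to the right and rows downward; lengths in m; the calibration is good to about 2 mm. A picture is of the moment at which its call begins. There is no depth.
- robot.close_job(): hands the job in; it is judged then, once.
The state is a dict: "time": time; "joint_positions": joint angles; "qvel": joint speeds; "joint_torque": joint torques, N m; "tool_pos": TCP position; "ee_rot": TCP orientation; "wrist_force": force on the tool from outside, world axes, zero at the start; "wrist_torque": the same for the moment, N m; "width": finger opening in m; "finger_force": force on a finger pad.
Only numpy, scipy, OpenCV 4.12 (cv2) and the standard library are available. Lean on these libraries where they do the work, as an engineer would, in place of code of your own. Each camera call takes 0.05 s, during which the arm holds its last target. There are 200 camera calls.

## Working session

There is one attempt and no reset: what is moved stays moved. The work goes in short steps, Python scripts to look and compute and a tool call to move; the robot and the scene stay as the last step left them, time stands still between calls to the robot, and variables do not carry over. Pictures are saved under pics/ and viewed, at most 10 in all, crops included, and the job is handed in when it is done.

Besides the shell and the picture viewer there is one more tool, called after ">>>" as name(argument=value, ...) on one line, values as JSON. carry_out: Moves the arm, as the interface text tells. Its arguments: {"type":"object","properties":{"motion":{"type":"string"}},"required":["motion"]}

```bash
mkdir -p pics; python3 - <<'E'
from bench import readout, imaging, robot
import cv2,pickle,numpy as np
d={}
for n in("top","side"):
    s=imaging.snapshot(n);d[n]=s;cv2.imwrite(f"pics/{n}0.png",s["pixels"][:,:,::-1])
    print(n,s["fx"],s["cx"],s["cy"],np.round(s["R"],3).tolist(),np.round(s["t"],3), np.round(-np.array(s["R"]).T@s["t"],3))
pickle.dump(d,open("s0.pkl","wb"))
o=readout.get_obs();print({k:np.round(v,3).tolist() for k,v in o.items()})
print(robot.hold_point_z)
E
```

```text
top 551.4676816205371 317.69177386182014 236.15251794590472 [[0.023, -1.0, 0.004], [-0.985, -0.024, -0.17], [0.17, -0.0, -0.985]] [-0.074  0.525  1.224] [ 0.311 -0.061  1.296]
side 446.64909645822723 321.1174295100105 240.82822023539083 [[0.984, -0.178, -0.017], [-0.12, -0.59, -0.799], [0.132, 0.788, -0.602]] [-0.516  0.106  1.031] [ 0.385 -0.842  0.696]
{'time': 0.1, 'joint_positions': [1.158, 0.088, 1.372, -0.0, 1.684, -0.103], 'qvel': [0.001, -0.0, -0.005, -0.0, 0.0, -0.0], 'joint_torque': [0.003, -34.125, -30.33, 0.072, 0.03, -0.0], 'tool_pos': [0.167, 0.523, 0.204], 'ee_rot': [-3.14, -0.0, 2.832], 'wrist_force': [0.609, 0.577, -0.118], 'wrist_torque': [-0.023, -0.03, -0.001], 'finger_force': 0.0, 'width': 0.094}
0.0188
```

View pics/top0.png

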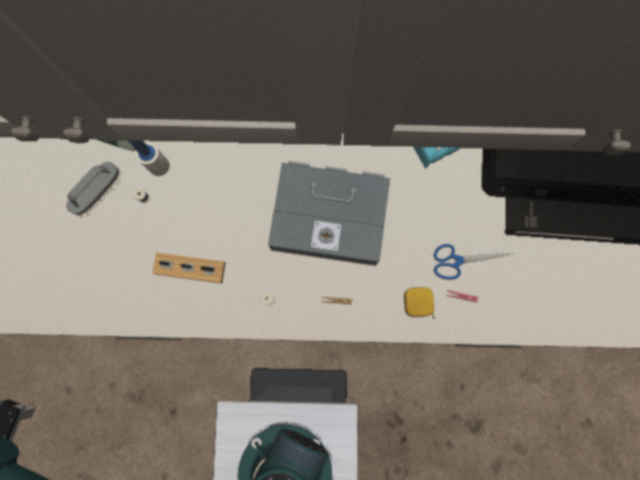

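View pics/side0.png

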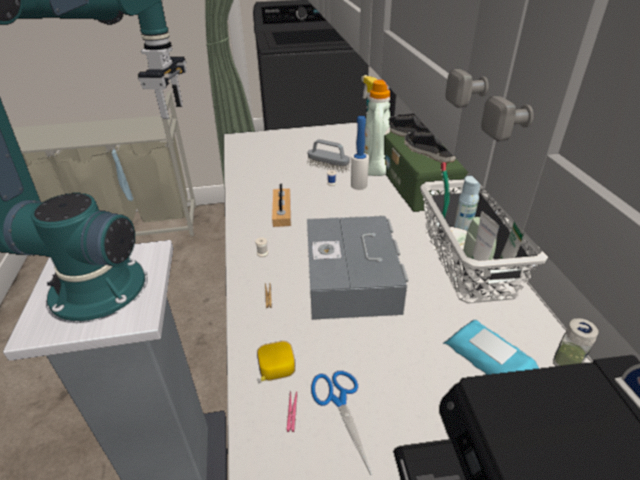

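The top view shows the stand at about (188,267) with three keys at (165,263), (187,267) and (207,269), and the lock plate at (326,235). The side view shows the stand at (282,207) and the lock at (326,250). Next I'll enlarge these areas.

```bash
python3 - <<'E'
import cv2,pickle,numpy as np
d=pickle.load(open("s0.pkl","rb"))
def c(n,x,y,w,h):
    return cv2.resize(d[n]["pixels"][y:y+h,x:x+w,::-1],(400,300),interpolation=cv2.INTER_CUBIC)
a=np.vstack([np.hstack([c("top",148,235,80,60),c("top",286,205,80,60)]),np.hstack([c("side",245,175,80,60),c("side",290,220,80,60)])])
cv2.imwrite("pics/z.png",a)
E
```

```text
(no output)
```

View pics/z.png

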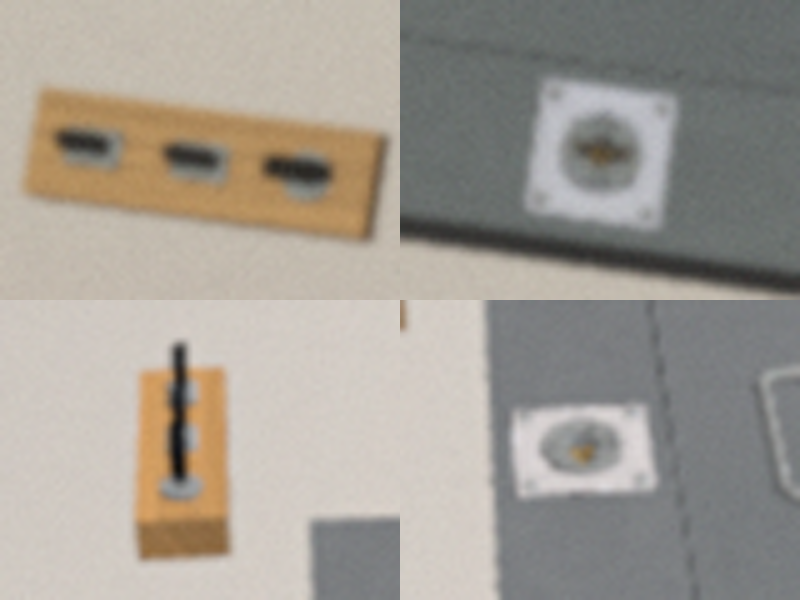

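The round key is the rightmost in the top view, nearest the side camera: flange at about (208.5,270) top and (281,272) side. The lock ring is at about (326,235) top and (326.5,250) side.

```bash
cat > h.py <<'E'
import cv2,numpy as np
def ray(s,p,z):
    R=np.array(s["R"]);C=-R.T@s["t"]
    d=R.T@np.array([(p[0]-s["cx"])/s["fx"],(p[1]-s["cy"])/s["fy"],1.])
    return C+d*(z-C[2])/d[2]
def proj(s,X):
    c=np.array(s["R"])@X+s["t"];return np.array([s["fx"]*c[0]/c[2]+s["cx"],s["fy"]*c[1]/c[2]+s["cy"]])
def tri(sa,pa,sb,pb):
    A=[];b=[]
    for s,p in((sa,pa),(sb,pb)):
        R=np.array(s["R"]);C=-R.T@s["t"];d=R.T@np.array([(p[0]-s["cx"])/s["fx"],(p[1]-s["cy"])/s["fy"],1.]);d/=np.linalg.norm(d)
        P=np.eye(3)-np.outer(d,d);A.append(P);b.append(P@C)
    return np.linalg.lstsq(np.vstack(A),np.hstack(b),rcond=None)[0]
def big(s,x,y,w,h,k=8):
    return cv2.resize(s["pixels"][y:y+h,x:x+w],None,fx=k,fy=k,interpolation=cv2.INTER_CUBIC)
def pix(q,x,y,k=8): return (np.asarray(q,float)+.5)/k-.5+[x,y]
def blob(m):
    c=max(cv2.findContours(m.astype(np.uint8),cv2.RETR_EXTERNAL,cv2.CHAIN_APPROX_NONE)[0],key=cv2.contourArea);return c
E
cat > m.py <<'E'
import pickle;from h import *
d=pickle.load(open("s0.pkl","rb"));T,S=d["top"],d["side"]
def orange(im):
    h=cv2.cvtColor(im,cv2.COLOR_RGB2HSV);return (h[...,0]>8)&(h[...,0]<25)&(h[...,1]>95)
for n,s,b in(("T",T,(145,230,90,65)),("S",S,(260,175,50,65))):
    im=big(s,*b);c=blob(orange(im))
    q=cv2.approxPolyDP(cv2.convexHull(c),12,True)[:,0]
    for p in pix(q,*b[:2]): print(n,np.round(p,1),"z26",np.round(ray(s,p,.026),4),"z0",np.round(ray(s,p,0)[:2],4))
for n,s,b in(("T",T,(300,210,50,50)),("S",S,(305,232,45,36))):
    im=big(s,*b);m=(im.min(2)>150)&(np.ptp(im.astype(int),axis=2)<40)
    if n=="S": m[:, :24]=0
    c=blob(m);r=cv2.minAreaRect(c)
    M=cv2.moments(cv2.convexHull(c));p=pix([M['m10']/M['m00'],M['m01']/M['m00']],*b[:2])
    print(n,"plate",p,ray(s,p,.0915))
    q=cv2.approxPolyDP(cv2.convexHull(c),20,True)[:,0]
    for p in pix(q,*b[:2]): print("  ",np.round(p,1),np.round(ray(s,p,.0915),4))
E
python3 m.py
```

```text
T [156.1 254.1] z26 [0.479  0.3126 0.026 ] z0 [0.4825 0.3202]
T [221.4 261.4] z26 [0.4654 0.1602 0.026 ] z0 [0.4686 0.1647]
T [223.8 264.8] z26 [0.4577 0.1542 0.026 ] z0 [0.4607 0.1587]
T [221.1 280.9] z26 [0.4203 0.1586 0.026 ] z0 [0.4225 0.1631]
T [154.2 272.9] z26 [0.4351 0.3137 0.026 ] z0 [0.4376 0.3214]
S [288.3 188.6] z26 [0.4822 0.3088 0.026 ] z0 [0.486  0.3534]
S [289.7 224.6] z26 [0.4634 0.1227 0.026 ] z0 [0.4665 0.1601]
S [273.3 225.8] z26 [0.4206 0.1256 0.026 ] z0 [0.422  0.1632]
S [272.9 189.9] z26 [0.4368 0.3102 0.026 ] z0 [0.4388 0.3549]
T plate [325.75291153 235.32667827] [ 0.52116073 -0.07915268  0.0915    ]
   [315.2 221.2] [ 0.5525 -0.055   0.0915]
   [339.9 224.4] [ 0.5465 -0.1102  0.0915]
   [336.6 249.6] [ 0.4899 -0.1037  0.0915]
   [311.3 245.8] [ 0.4969 -0.0477  0.0915]
S plate [326.00757441 249.67247639] [ 0.52212383 -0.08338834  0.0915    ]
   [338.8 240.9] [ 0.5563 -0.0579  0.0915]
   [339.9 257.7] [ 0.5462 -0.1166  0.0915]
   [313.2 258.8] [ 0.4894 -0.109   0.0915]
   [312.7 241.6] [ 0.4983 -0.0484  0.0915]
```

```bash
cat > k.py <<'E'
import pickle;from h import *
d=pickle.load(open("s0.pkl","rb"));T,S=d["top"],d["side"]
b=(196,258,26,24);im=big(T,*b);g=im.max(2);c=blob(g<75);M=cv2.moments(c)
hT=pix([M['m10']/M['m00'],M['m01']/M['m00']],*b[:2]);print("head T",hT,ray(T,hT,.052),"rect",cv2.minAreaRect(c))
X=ray(T,hT,.055); print("side proj of it",proj(S,X))
b=(274,205,16,12);im=big(S,*b);hsv=cv2.cvtColor(im,cv2.COLOR_RGB2HSV);c=blob((hsv[...,1]<70)&(im.min(2)>90));r=cv2.boundingRect(c)
print("flange S box",pix([r[0],r[1]],*b[:2]),pix([r[0]+r[2],r[1]+r[3]],*b[:2]))
fS=pix([r[0]+r[2]/2,r[1]+r[3]/2],*b[:2])
for z in(.026,.029):print(ray(S,fS,z))
# stand expected
cen=np.array([.451,.235]);y=np.array([.092,.996]);print("stand pred",cen-.05*y)
# deck lines: front edge of box top in T
print("plate tri",tri(T,(325.75,235.33),S,(326.0,249.67)))
b=(255,155,145,120);im=big(T,*b,4);gr=cv2.cvtColor(im,cv2.COLOR_RGB2GRAY)
L=cv2.createLineSegmentDetector().detect(gr)[0][:,0]
for l in L:
    if np.hypot(l[2]-l[0],l[3]-l[1])>160:
        a=ray(T,pix(l[:2],*b[:2],4),.09);e=ray(T,pix(l[2:],*b[:2],4),.09);v=e-a
        print(np.round(a[:2],3),np.round(e[:2],3),"yaw",round((np.arctan2(v[1],v[0])+np.pi/4)%(np.pi/2)-np.pi/4,3))
E
python3 k.py
```

```text
head T [207.28468123 268.64485906] [0.44510506 0.18675789 0.052     ] rect ((92.42671203613281, 87.23980712890625), (94.65231323242188, 31.069753646850586), 13.626993179321289)
side proj of it [279.30327337 203.31087729]
flange S box [276.5625 209.4375] [285.0625 214.5625]
[0.44691625 0.18733259 0.026     ]
[0.44663757 0.18272812 0.029     ]
stand pred [0.4464 0.1852]
plate tri [ 0.52230963 -0.07922174  0.08810792]
[ 0.457 -0.189] [0.486 0.043] yaw -0.123
[ 0.612 -0.216] [ 0.479 -0.199] yaw -0.12
[0.498 0.049] [0.686 0.025] yaw -0.128
```

>>> carry_out(motion="0 0 0 0 0 0.081 0.5;0 0 0 0 0 0.081 0.5;0 0 0 0 0 0.081 0.5;0 0 0 0 0 0.081 0.5;0 0 0 0 0 0.081 0.5;0 0 0 0 0 0.081 0.5;0 0 0 0 0 0.081 0.5;0 0 0 0 0 0.079 0.5")

```text
time: 1.1
tool_pos: [0.1676, 0.5235, 0.2048]
ee_rot: [-3.141, 0.001, 1.473]
wrist_force: [0.7, 1.5, 0.2]
width: 0.0469
finger_force: 0.0
```

>>> carry_out(motion="-0.193 0.194 0.06 0 0 0 0.4;-0.193 0.194 0.06 0 0 0 0.4;-0.193 0.194 0.06 0 0 0 0.4;-0.193 0.194 0.06 0 0 0 0.4;-0.193 0.194 0.06 0 0 0 0.4;-0.193 0.194 0.06 0 0 0 0.4;-0.193 0.194 0.06 0 0 0 0.4;-0.193 0.194 0.06 0 0 0 0.4;0 0 0 0 0 0 0.4;0 0 0 0 0 0 0.4")

```text
time: 2.35
tool_pos: [0.4479, 0.188, 0.1092]
ee_rot: [-3.14, -0.0, 1.478]
wrist_force: [-0.2, 1.1, -0.1]
width: 0.0375
finger_force: 0.0
```

```bash
python3 - <<'E'
from bench import readout, imaging
import pickle
from h import *
d={n:imaging.snapshot(n) for n in("top","side")}
pickle.dump(d,open("s1.pkl","wb"))
o=readout.get_obs();p=np.array(o["tool_pos"]);print(p,o["ee_rot"],o["width"])
for n in d:print(n,proj(d[n],p),proj(d[n],np.array([.446,.186,.052])))
t=d["side"]["pixels"][140:230,220:340,::-1]
cv2.imwrite("pics/s1.png",cv2.resize(t,(800,600),interpolation=cv2.INTER_CUBIC))
E
```

```text
[0.44782423 0.18890607 0.10973305] [ 3.14154261e+00 -6.17982061e-04  1.48050996e+00] 0.037787281419938056
top [201.20551105 264.38316327] [207.64201063 268.25929432]
side [278.82074497 184.94399159] [279.84046282 204.23651519]
```

View pics/s1.png

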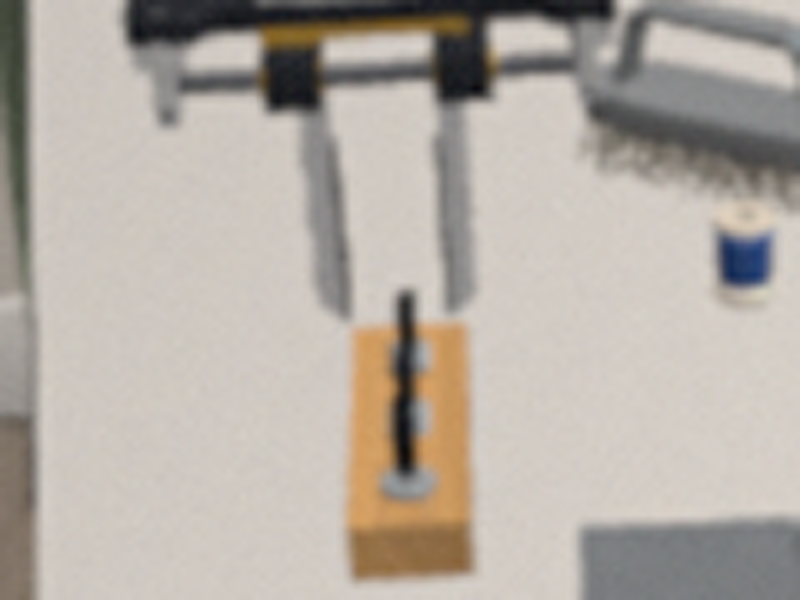

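The fingers straddle the key's plane. In the full image the fingertip midpoint is at about (279.7,186.2), against a projected (278.8,184.9), so the side camera is biased by about +0.9, +1.3 px. The key head's column, about 280.6, agrees with x≈0.446.

>>> carry_out(motion="-0.013 -0.008 0.1 0 0 0 0.4;0 0 0.1 0 0 0 0.4;0 0 0.1 0 0 0 0.4;0 0 0.08 0 0 0 0.4;0 0 0 0 0 0 0.4;0 0 0 0 0 0 0;0 0 0 0 0 0 0;0 0 0 0 0 0 0;0 0 0 0 0 0 0")

```text
time: 3.58
tool_pos: [0.4465, 0.1855, 0.0341]
ee_rot: [-3.141, -0.0, 1.479]
wrist_force: [-2.3, -0.3, 2.8]
width: 0.0086
finger_force: 30.0
```

>>> carry_out(motion="0 0 -0.1 0 0 0 0;0 0 -0.2 0 0 0 0;0 0 -0.2 0 0 0 0;0 0 -0.15 0 0 0 0;-0.215 0.082 0 0 0 0 0;-0.215 0.082 0 0 0 0 0;-0.215 0.082 0 0 0 0 0;-0.215 0.082 0 0 0 0 0;-0.215 0.082 0 0 0 0 0;-0.213 0.082 0 0 0 0.015 0;0 0 0 0 0 0 0;0 0 0 0 0 0 0")

```text
time: 5.08
tool_pos: [0.5207, -0.0799, 0.1631]
ee_rot: [-3.141, -0.001, 1.447]
wrist_force: [-0.1, -0.1, -0.7]
width: 0.0087
finger_force: 30.0
```

```bash
python3 - <<'E'
from bench import readout, imaging
import pickle
from h import *
d={n:imaging.snapshot(n) for n in("top","side")}
pickle.dump(d,open("s2.pkl","wb"))
o=readout.get_obs();p=np.array(o["tool_pos"]);print(p,o["ee_rot"],o["width"],o["wrist_force"])
for n in d:print(n,"tcp",proj(d[n],p),"tip",proj(d[n],p+[0,0,-.024]),"flange",proj(d[n],p+[0,0,-.007]))
a=cv2.resize(d["side"]["pixels"][195:275,280:380,::-1],(800,640),interpolation=cv2.INTER_CUBIC)[:600]
cv2.imwrite("pics/s2.png",a)
E
```

```text
[ 0.52071047 -0.07916069  0.16344853] [-3.14153749e+00 -4.59796399e-04  1.44879706e+00] 0.008507459046418718 [-0.51529065  0.47254575 -0.20693053]
top tcp [326.3949311  229.63506156] tip [326.1719553  231.67943926] flange [326.32895579 230.23996332]
side tcp [324.61678022 221.62573943] tip [324.7547245  230.89170606] flange [324.65745006 224.35760631]
```

View pics/s2.png

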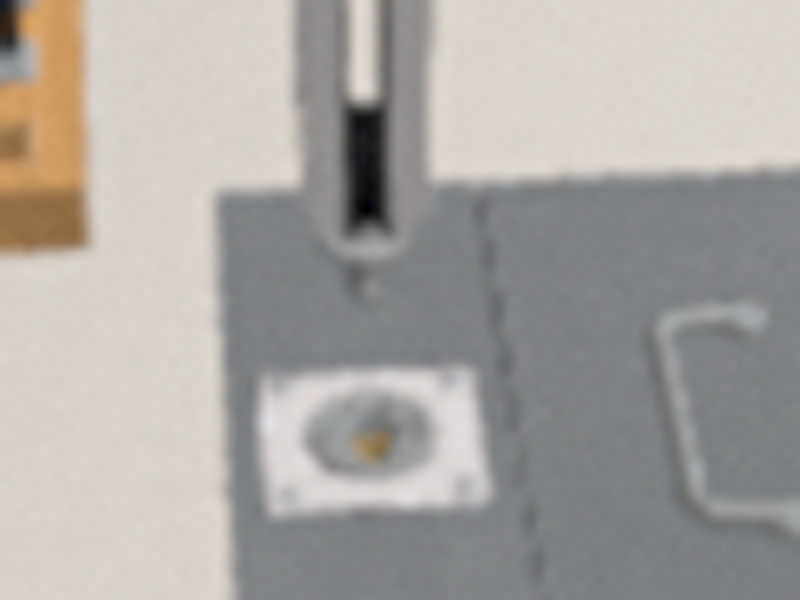

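The key hangs upright above the lock: flange centre at about (325.4,224.5), tip at about (325.5,231.5), and lock ring at (326,249.7). I'll lower it to just above the ring, then check it along y.

>>> carry_out(motion="0 0 0.09 0 0 0 0;0 0 0.08 0 0 0 0;0 0 0.01 0 0 0 0;0 0 0 0 0 0 0")

```text
time: 5.68
tool_pos: [0.5207, -0.0799, 0.1269]
ee_rot: [-3.141, -0.0, 1.448]
wrist_force: [-0.4, -0.4, -0.2]
width: 0.0086
finger_force: 30.0
```

```bash
python3 - <<'E'
from bench import readout, imaging
import pickle
from h import *
d={n:imaging.snapshot(n) for n in("top","side")}
pickle.dump(d,open("s3.pkl","wb"))
o=readout.get_obs();p=np.array(o["tool_pos"]);print(p,o["ee_rot"],o["wrist_force"])
S=d["side"]
for n,z in(("tip",-.0251),("flangebot",-.0081),("flangetop",-.0051)):
  print(n,[np.round(proj(S,p+[0,dy,z]),2).tolist() for dy in(-.012,-.005,0,.012)])
print("mouth",proj(S,np.array([.5207,-.0795,.093])),[proj(S,np.array([.5207,-.0795+k,.093])).round(1).tolist() for k in(-.015,.015)])
cv2.imwrite("pics/s3.png",cv2.resize(S["pixels"][218:268,293:353,::-1],(720,600),interpolation=cv2.INTER_CUBIC))
d0=pickle.load(open("s2.pkl","rb"))["side"]["pixels"]
print("s2 profile",list(zip(range(215,236),d0[215:236,324:327].mean((1,2)).round().astype(int).tolist())))
print("s3 profile",list(zip(range(228,262),S["pixels"][228:262,324:327].mean((1,2)).round().astype(int).tolist())))
E
```

```text
[ 0.52125365 -0.08020425  0.12791161] [3.14066619e+00 3.51129312e-05 1.44744178e+00] [ 0.08823118 -0.00480885  0.0825933 ]
tip [[326.32, 248.07], [325.72, 246.13], [325.29, 244.76], [324.28, 241.51]]
flangebot [[326.24, 241.8], [325.63, 239.88], [325.2, 238.52], [324.18, 235.3]]
flangetop [[326.22, 240.68], [325.62, 238.76], [325.18, 237.4], [324.17, 234.19]]
mouth [325.03400212 248.14407065] [[326.3, 252.3], [323.8, 244.1]]
s2 profile [(215, 26), (216, 25), (217, 23), (218, 22), (219, 22), (220, 15), (221, 17), (222, 48), (223, 89), (224, 123), (225, 152), (226, 160), (227, 135), (228, 113), (229, 108), (230, 119), (231, 124), (232, 122), (233, 125), (234, 130), (235, 132)]
s3 profile [(228, 36), (229, 34), (230, 33), (231, 31), (232, 31), (233, 25), (234, 26), (235, 27), (236, 53), (237, 90), (238, 122), (239, 154), (240, 156), (241, 132), (242, 114), (243, 115), (244, 122), (245, 129), (246, 135), (247, 136), (248, 134), (249, 132), (250, 130), (251, 135), (252, 143), (253, 147), (254, 167), (255, 202), (256, 217), (257, 207), (258, 161), (259, 126), (260, 126), (261, 129)]
```

View pics/s3.png

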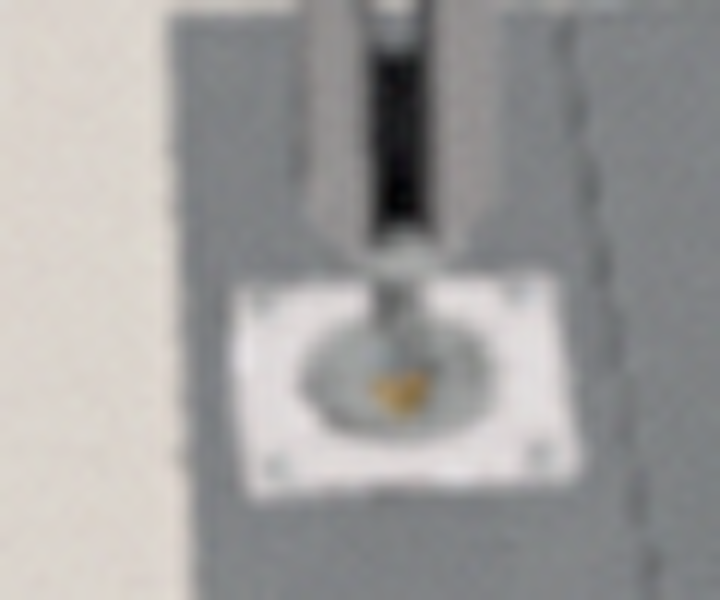

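The key's column matches the lock's, so x is right. The y cues from both views say to go about 1.5 mm more to -y. I'll lower it gently and watch the force.

>>> carry_out(motion="-0.008 0 0 0 0 0 0;0 0 0.02 0 0 0 0;0 0 0.02 0 0 0 0;0 0 0.01 0 0 0 0;0 0 0 0 0 0 0")

```text
time: 6.4
tool_pos: [0.5205, -0.0817, 0.1171]
ee_rot: [-3.141, -0.0, 1.447]
wrist_force: [-0.2, 0.6, -0.7]
width: 0.0087
finger_force: 30.0
```

>>> carry_out(motion="0 0 0.01 0 0 0 0;0 0 0 0 0 0 0")

```text
time: 6.65
tool_pos: [0.5206, -0.0817, 0.1153]
ee_rot: [-3.141, -0.0, 1.447]
wrist_force: [0.6, 1.0, -0.2]
width: 0.0088
finger_force: 30.0
```

>>> carry_out(motion="0 0 0.01 0 0 0 0;0 0 0 0 0 0 0")

```text
time: 6.9
tool_pos: [0.5209, -0.0818, 0.1136]
ee_rot: [3.141, -0.0, 1.447]
wrist_force: [-0.3, -0.3, 0.0]
width: 0.0085
finger_force: 30.0
```

>>> carry_out(motion="0 0 0.01 0 0 0 0;0 0 0 0 0 0 0")

```text
time: 7.15
tool_pos: [0.521, -0.0818, 0.1118]
ee_rot: [3.141, -0.0, 1.447]
wrist_force: [-0.3, -1.4, 1.7]
width: 0.0087
finger_force: 30.0
```

>>> carry_out(motion="0 0 0.01 0 0 0 0;0 0 0 0 0 0 0")

```text
time: 7.4
tool_pos: [0.521, -0.0818, 0.11]
ee_rot: [3.141, 0.0, 1.447]
wrist_force: [-1.0, 0.4, 4.4]
width: 0.0087
finger_force: 30.0
```

>>> carry_out(motion="0 0 0.01 0 0 0 0;0 0 0 0 0 0 0")

```text
time: 7.65
tool_pos: [0.521, -0.0818, 0.1082]
ee_rot: [3.14, 0.0, 1.447]
wrist_force: [-0.4, 0.3, 6.4]
width: 0.0089
finger_force: 30.0
```

>>> carry_out(motion="0 0 0.01 0 0 0 0;0 0 0 0 0 0 0")

```text
time: 7.9
tool_pos: [0.5211, -0.0818, 0.1065]
ee_rot: [3.14, 0.0, 1.447]
wrist_force: [-1.2, -0.2, 5.9]
width: 0.0086
finger_force: 30.0
```

>>> carry_out(motion="0 0 0.01 0 0 0 0;0 0 0 0 0 0 0")

```text
time: 8.15
tool_pos: [0.5211, -0.0818, 0.1047]
ee_rot: [3.14, 0.0, 1.447]
wrist_force: [-1.5, 0.6, 7.3]
width: 0.009
finger_force: 30.0
```

>>> carry_out(motion="0 0 0.01 0 0 0 0;0 0 0 0 0 0 0")

```text
time: 8.4
tool_pos: [0.5211, -0.0818, 0.103]
ee_rot: [3.14, 0.0, 1.447]
wrist_force: [-1.9, 0.6, 8.1]
width: 0.0088
finger_force: 30.0
```

>>> carry_out(motion="0 0 0.01 0 0 0 0;0 0 0 0 0 0 0")

```text
time: 8.65
tool_pos: [0.5211, -0.0818, 0.1012]
ee_rot: [3.14, 0.0, 1.447]
wrist_force: [-2.4, -0.0, 8.3]
width: 0.0085
finger_force: 30.0
```

>>> carry_out(motion="0 0 0.006 0 0 0 0;0 0 0 0 0 0 0")

```text
time: 8.9
tool_pos: [0.5211, -0.0818, 0.101]
ee_rot: [3.14, 0.0, 1.448]
wrist_force: [-4.4, 1.0, 12.7]
width: 0.0086
finger_force: 30.0
```

>>> carry_out(motion="0 0 0.006 0 0 0 0;0 0 0 0 0 0 0")

```text
time: 9.15
tool_pos: [0.5211, -0.0818, 0.101]
ee_rot: [3.139, 0.0, 1.448]
wrist_force: [-6.4, 0.6, 17.6]
width: 0.0087
finger_force: 30.0
```

Fully home: the force stiffens at TCP z=0.101, which is 17 mm deep. Now for the clockwise turn.

>>> carry_out(motion="0 0 0 0 0 0.06 0;0 0 0 0 0 0.06 0;0 0 0 0 0 0.06 0;0 0 0 0 0 0 0")

```text
time: 9.65
tool_pos: [0.5207, -0.0816, 0.101]
ee_rot: [3.14, -0.0, 1.07]
wrist_force: [-7.6, 1.8, 18.4]
width: 0.0086
finger_force: 30.0
```

>>> carry_out(motion="-0.002 -0.004 0 0 0 0.06 0;0 0 0 0 0 0.06 0;0 0 0 0 0 0.06 0;0 0 0 0 0 0.06 0;0 0 0 0 0 0 0")

```text
time: 10.28
tool_pos: [0.5197, -0.0807, 0.101]
ee_rot: [-3.141, -0.002, 0.568]
wrist_force: [-7.3, 4.1, 19.0]
width: 0.0085
finger_force: 30.0
```

```bash
python3 - <<'E'
from bench import readout
o=readout.get_obs();print(o["ee_rot"],o["tool_pos"],o["wrist_force"],o["wrist_torque"],o["joint_positions"])
E
```

```text
[-3.14106357e+00 -1.80100595e-03  5.67688381e-01] [ 0.51971131 -0.08073843  0.1009898 ] [-7.33940756  4.06495052 19.0205079 ] [0.71289578 1.59768931 0.03275432] [-0.26307615  0.07766632  1.59011169  0.00169481  1.47299105  0.73986652]
```

>>> carry_out(motion="-0.001 -0.006 0 0 0 0.065 0;0 0 0 0 0 0.065 0;0 0 0 0 0 0.065 0;0 0 0 0 0 0.065 0;0 0 0 0 0 0.06 0;0 0 0 0 0 0 0;0 0 0 0 0 0 0")

```text
time: 11.15
tool_pos: [0.5192, -0.079, 0.101]
ee_rot: [-3.138, -0.002, -0.101]
wrist_force: [-6.9, 5.1, 18.1]
width: 0.009
finger_force: 30.0
```

```bash
python3 - <<'E'
from bench import readout,imaging
import cv2
o=readout.get_obs();print(o["ee_rot"],o["tool_pos"],o["wrist_force"],o["wrist_torque"],o["joint_positions"])
s=imaging.snapshot("side")["pixels"][190:340,270:470,::-1]
cv2.imwrite("pics/s4.png",cv2.resize(s,(800,600),interpolation=cv2.INTER_CUBIC))
E
```

```text
[-3.13833491e+00 -1.70132656e-03 -1.01331270e-01] [ 0.5192465  -0.07897497  0.10098846] [-6.86842415  5.06479235 18.12078466] [1.10652495 1.43927693 0.09609354] [-0.26125491  0.07566159  1.59226412  0.00350401  1.4725067   1.41052809]
```

View pics/s4.png

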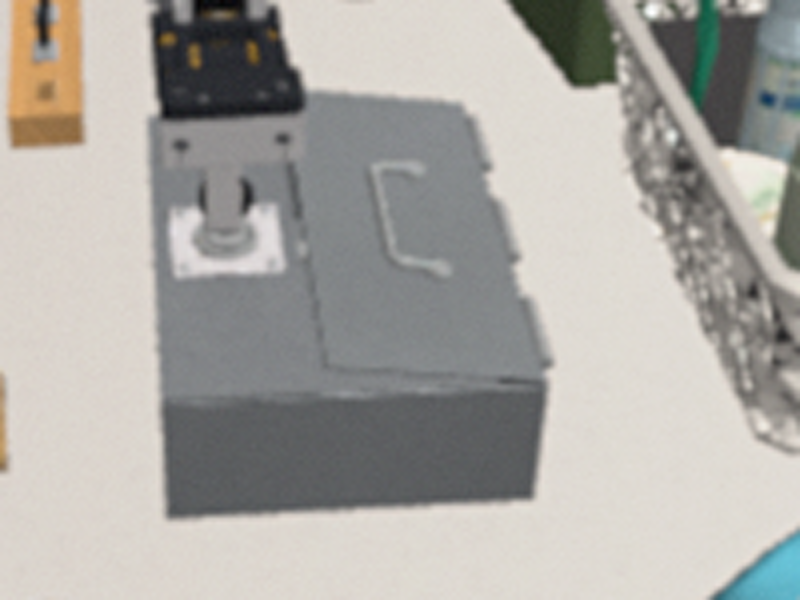

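The lid is ajar: its front edge is raised at crop (325,365) and the gap tapers towards the hinge. The flange sits on the ring, the key has turned 1.55 rad and is still gripped, and the spare keys are in the stand.

```bash
python3 -c "
from bench import robot;print(robot.close_job())"
```

```text
the job is handed in; nothing more can be done
None
```

The lock box is unlocked: the round key went fully home, turned about 1.55 rad clockwise and is still gripped and held there, the lid is ajar, and I handed the job in at about 11 s.

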